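# Brew a long coffee on the capsule machine

## Task

Brew a long coffee: take the tall capsule out of the capsule tray, set it bottom down and fully home in the capsule machine's open brew chamber, and push the lid fully shut over it. Only when the lid is shut, turn the spring-return dial on the machine's top clockwise past its first two clicks to the third mark, without going on to the fourth (rinse), and keep hold of it: the machine brews only while the dial is held there and springs back when let go, so finish still gripping the dial at the third mark. Leave the glass under the spout, the milk pitcher and the two flat capsules where they are.

Things in the scene. Friction and masses are not known exactly. Their poses are not given: they have to be found in the camera images.
- tall_capsule: the one tall coffee capsule, white with a foil top, 40 mm high, 20 g: rim 52 mm across and 4 mm thick at its top, body below it 42 mm tapering to 37 mm. Origin: centre of its underside, z up. Stands bottom down in a tray pocket, top 48 mm above the worktop; take it by the rim from above, fingers closing across the row (tray's y)
- flat_capsule_1: a flat capsule, same look and rim, only 26 mm high (top 34 mm above the worktop), in another pocket; leave it. Origin: centre of its underside
- flat_capsule_2: a second flat capsule, the same as the first; leave it. Origin: centre of its underside
- capsule_tray: fixed light wooden tray, 276 x 70 x 22 mm, one row of four round pockets 43 mm wide, 14 mm deep, at x = -102, -34, 34 and 102 mm of its own x axis; one is empty. Origin: centre of its underside, x along the row
- machine: fixed capsule coffee machine, 290 mm deep, 230 mm wide, black with a steel brew head; flat top deck 190 mm above the worktop. Origin on the worktop below it; its x points to its back, y to the left as seen from its front (the cup side, -x). On its top: brew chamber at x -50, y 52 mm, dial at x -50, y -58 mm
- chamber (a point): centre of the brew chamber's mouth, level with the flat steel top: round hole 45 mm wide, 44 mm deep, open upward. Seated, the capsule's rim rests on the steel and its underside is 36 mm below this point. Let go with the fingertips a little above the steel: the guided capsule drops the last few mm home
- lid (a joint): lid angle, rad: 0 fully shut, up to 1.95 open (leaning back past upright); starts open at 1.7 to 1.93. Stiff hinge: it stays where it is left (0.05 N m to move it), so push it all the way down
- lid_hinge (a point): middle of the lid's hinge axis, 42 mm behind the chamber's axis (machine's x), 8.5 mm above the steel top; the axis runs along the machine's y. The point turns with the lid, which runs from the hinge along the point's -x
- lid_edge (a point): middle of the lid's free end, 79 mm from the hinge, mid-thickness. Lid: black, 74 mm wide, 8 mm thick, its upper face 8 mm from the hinge axis on the point's +z side (facing back when open), a 30 mm wide lip reaching 12 mm past this point; shut, its top is 16.5 mm above the steel. Push it over from behind with closed fingers and press it down near its free end
- dial (a joint): dial angle, rad, growing clockwise seen from above: 0 at rest; clicks at 0.4 (one pip), 0.8 (two pips), 1.2 (three pips: third mark, long coffee), 1.6 (ring: rinse, not wanted); stop at 1.68. A spring pulls it back to 0 from everywhere (0.08 N m at rest, 0.14 N m at 1.2; the clicks add or take 0.043 N m)
- dial_grip (a point): on the dial's vertical axis at the height to grip, 28 mm above the deck. The dial: a round skirt 54 mm across, up to 11 mm above the deck, with an upright bar grip 46 mm long, 13 mm wide, top 41 mm above the deck. The point turns with it: x along the bar to the white pointer line, y across the bar. Keep fingertips above the skirt
- glass: clear drinking glass, 76 mm wide and 86 mm high, standing on the drip grid under the spout; leave it. Origin: centre of its underside
- pitcher: steel milk pitcher with a handle, 106 x 75 x 100 mm, standing between tray and machine, farther back; leave it. Origin: centre of its underside
Mind the look-alikes: they are no part of the job. What is shaped like the tall_capsule but yellow is not meant.

How it is judged (in metres and radians):
On the way, in this order (a step that is already met when the one before it is completed fails the run):
1. the tall capsule is out of the tray, held clear of it (height (world z) of tall_capsule above 0.06 m and contact force between the fingers and tall_capsule above 0.3 N), for 0.1 s.
2. the tall capsule sits fully home in the brew chamber, let go (z of tall_capsule in the frame of chamber below -0.033 m and horizontal distance between tall_capsule and chamber below 0.006 m and angle between tall_capsule's own z axis and vertical below 0.08 rad and contact force between the fingers and tall_capsule below 0.1 N), for 0.2 s.
3. the lid is fully shut (value of joint lid below 0.06 rad), for 0.2 s.
4. the dial is at the third mark, held by the fingers (value of joint dial between 1.07 and 1.33 rad and contact force between the fingers and dial above 1 N), for 0.5 s.
At the end, for the whole second after the job is handed in: the fingers hold the dial (contact over 1 N) at the third mark, 1.2 rad within 0.13, against its return spring; the lid is shut (below 0.06 rad); the tall capsule sits upright in the chamber, underside at least 33 mm below its mouth, within 6 mm of its axis (all of step 4 and value of joint lid below 0.06 rad and z of tall_capsule in the frame of chamber below -0.033 m and horizontal distance between tall_capsule and chamber below 0.006 m and angle between tall_capsule's own z axis and vertical below 0.08 rad); the arm keeps its last pose, push and grip.
It fails at once if the dial is turned on towards the fourth mark (past 1.45) (value of joint dial above 1.45 rad).
It fails at once if the dial is turned (past 0.25) while the lid is not shut (value of joint dial above 0.25 rad and value of joint lid above 0.12 rad).
It fails at once if the glass under the spout is shifted more than 15 mm or tipped (distance of glass from where it was at the start of the episode above 0.015 m or angle between glass's own z axis and vertical above 0.2 rad).
It fails at once if the milk pitcher is shifted more than 20 mm (distance of pitcher from where it was at the start of the episode above 0.02 m).
It fails at once if a flat capsule is shifted more than 10 mm (distance of any of flat_capsule_1, flat_capsule_2 from where it was at the start of the episode above 0.01 m).
It also fails if it takes over 64 s, if anything falls off the work surface, if the arm or the gripper's body presses on something with over 40 N, if the wrist force passes 120 N, or if a joint passes its speed limit or range.

## Robot

A 6-joint arm with a two-finger parallel gripper is mounted at the origin on a cart in front of the work surface, level with it; the furniture and walls round the work are solid. World frame = base frame: x ahead of the robot, y to its left, z up, the work surface at z = 0. Lengths are in m, angles in degrees, forces in N, time in s.
With the tool pointing down it reaches from about 0.375 to 0.925 m from the base axis. Payload 5.7 kg.
Tool frame: the origin (TCP) lies at the very end of the fingers, on their centre line; the grasp point (between the pads) lies 19 mm behind it; z points along the fingers, y is the line along which they close (so a half turn about z gives the same grasp; the last joint's range is limited). The gripper opens to 85 mm and grips with 20 to 120 N. Pads are 22 mm wide; open, the fingers measure 114 mm over their backs; the gripper's body (76 mm by 85 mm) begins 54 mm behind the grasp point. The pads swing forward as they close: fully open they stand 13 mm farther back than shut.
Start: joints at [-76.037, 20.558, 86.54, -0, 72.909, -6.595], TCP at [0.211, -0.562, 0.231] pointing down, gripper open.
Joint ranges: [-170.27, 170.27], [-57.76, 135], [12.27, 136.19], [-55.21, 235.2], [11.17, 155.16], [-170.74, 170.74]. Speed limits (degrees/s): [136.94, 136.94, 180, 180, 180, 180].

## Interface

Orientations are given as a 3x3 rotation matrix whose columns are the frame's x, y, z axes.
In Python, from station import bot gives the robot as it stands.
- The arm moves only by the tool shift_gripper, called after "Emit:" in YAML: its name, and indented under it one key for each argument. Schema: {"type":"object","properties":{"offsets":{"type":"array","items":{"type":"array","items":{"type":"array","items":{"type":"number"},"minItems":5,"maxItems":5},"minItems":1,"maxItems":8},"minItems":1,"maxItems":1},"grip_n":{"type":"number"},"only":{"type":"string"},"quiet":{"type":"boolean"},"lines":{"type":"string"}},"required":["offsets"],"additionalProperties":false}. offsets is a list that holds a single list of rows (three levels of brackets), with 1 to 8 rows, each of 5 numbers: the finger opening in m, then dx, dy, dz in shares of the most that a row can go, 1 being 62.5 mm, then a turn about the tool's z in a scale on which 1.0 is 180 degrees; each row shifts and turns the commanded pose from where the row before left it, along the tool's axes as they then stand; what a row does not reach is not made up. A row lasts 1/8 s, in which the tool goes at most 0.0625 m and 10.7 degrees, less where a joint would pass 70% of its speed; a pose out of reach is approached as far as the arm can. The fingers move at their own pace and stop on an object; grip_n is the grip in N (left out, the last holds). Time passes only in rows, so rows that do not move let the fingers close. The tool returns the time, the measured TCP pose, the force, the opening and the grip force at its end. only (a regular expression) keeps the lines of the reply that match it, lines (a string "A,B") keeps lines A to B, and quiet returns only ok. A shift or turn number past 1, either way, is cut back to 1. Input that does not fit is refused with a message, and nothing moves.
- bot.observe(): the state, without advancing time (a new reading comes with each control period).
- bot.camera(name): name is "side" or "top"; returns (picture, depth): 400x640x3 uint8, red, green, blue; 400x640 float32, m along the optical axis (not along the pixel's ray), 0 where there is no reading.
- bot.get_calibration(name): a dict with "intrinsics" (3x3 intrinsics, pixels), "R" (3x3) and "t" (3): a world point X has camera coordinates R X + t. Camera axes: x right, y down, z forward; pixel columns grow to the right and rows downward; lengths in m; the calibration is good to about 2 mm. A picture is of the moment at which its call begins. get_calibration takes no time and is no camera call.
- bot.close_job(): hands the job in; it is judged then, once.
The state is a dict: "time_s": time; "joint_positions": joint angles; "dq": joint speeds; "joint_efforts": joint torques, N m; "tool_pos": TCP position; "tcp_rot": TCP orientation; "contact_force": force on the tool from outside, world axes, zero at the start; "moment": the same for the moment, N m; "finger_gap": finger opening in m; "finger_force": force on a finger pad.
Only numpy, scipy, OpenCV 4.12 (cv2) and the standard library are available. Lean on these libraries where they do the work, as an engineer would, in place of code of your own. Each camera call takes 0.05 s, during which the arm holds its last target. There are 200 camera calls.

## Working session

There is one attempt and no reset: what is moved stays moved. The work goes in short steps, Python scripts to look and compute and a tool call to move; the robot and the scene stay as the last step left them, time stands still between calls to the robot, and variables do not carry over. Pictures are saved under pics/ and viewed, at most 10 in all, crops included, and the job is handed in when it is done.

```bash
mkdir -p pics; ls
```

Create h.py:
```python
from station import bot
import numpy as np, cv2
def shot(n,f):
    p,d=bot.camera(n); cv2.imwrite(f'pics/{f}.png',p[:,:,::-1]); np.savez(f'pics/{f}.npz',p=p,d=d); return p,d
def world(n,u,v,z):
    c=bot.get_calibration(n);K,R,t=map(np.array,(c['intrinsics'],c['R'],c['t']))
    C=-R.T@t; r=R.T@np.linalg.solve(K,[u,v,1.]); return C+r*(z-C[2])/r[2]
def cloud(n,d):
    c=bot.get_calibration(n);K,R,t=map(np.array,(c['intrinsics'],c['R'],c['t']))
    v,u=np.mgrid[:400,:640]; r=np.stack([(u-K[0,2])/K[0,0],(v-K[1,2])/K[1,1],np.ones_like(u)],-1)*d[...,None]
    return (r-t)@R
def pix(n,X):
    c=bot.get_calibration(n);K,R,t=map(np.array,(c['intrinsics'],c['R'],c['t']))
    p=K@(R@X+t); return p[:2]/p[2]
```

Run:
```python
from h import *
for n in('top','side'):
    shot(n,n+'0'); c=bot.get_calibration(n); print(c)
```

```text
pics
{'intrinsics': array([[383.20869527,   0.        , 312.50970549],
       [  0.        , 383.20869527, 198.64945024],
       [  0.        ,   0.        ,   1.        ]]), 'R': array([[-0.02277612, -0.99970528, -0.00840198],
       [-0.98077357,  0.02397251, -0.19367119],
       [ 0.19381553,  0.00382937, -0.98103052]]), 't': array([0.05998909, 0.54550157, 0.91092358])}
{'intrinsics': array([[452.41442162,   0.        , 323.13168971],
       [  0.        , 452.41442162, 199.62768953],
       [  0.        ,   0.        ,   1.        ]]), 'R': array([[-0.85783981, -0.51332912,  0.02457784],
       [-0.27496735,  0.41805191, -0.86580919],
       [ 0.43417026, -0.7494837 , -0.49977032]]), 't': array([0.48955702, 0.25560928, 0.8969257 ])}
```

View pics/top0.png

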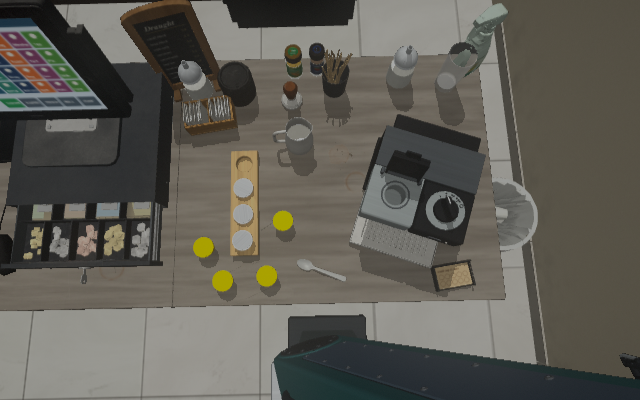

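View pics/side0.png

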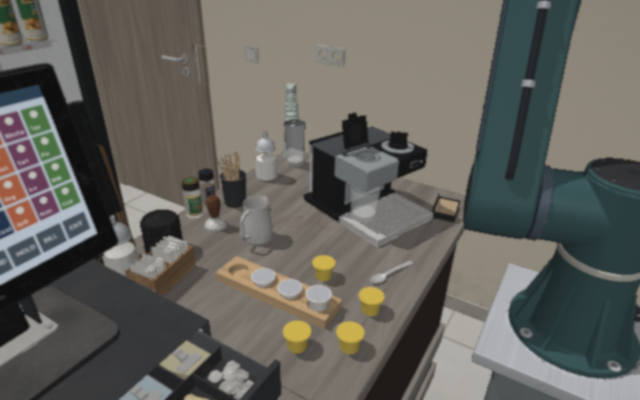

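The white capsules show at top-view pixels (243,187), (243,213) and (242,240), the same as side-view (262,278), (290,288) and (318,297). The yellow ones at (203,247), (222,281), (266,276) and (283,220) are look-alikes. The white capsule at side (318,297) seems to stand higher, so I'll check with depth and an enlarged crop.

Run:
```python
from h import *
D={n:np.load(f'pics/{n}0.npz') for n in('top','side')}
W={n:cloud(n,D[n]['d']) for n in D}
for n,pts in(('top',[(243,187),(243,213),(242,240)]),('side',[(262,278),(290,286),(318,293)])):
    for u,v in pts: print(n,u,v,np.median(W[n][v-2:v+3,u-2:u+3].reshape(-1,3),0).round(4))
# white rim blobs
p=D['top']['p'].astype(int)
a=cv2.resize(D['side']['p'][245:335,200:350],None,fx=4,fy=4,interpolation=2)[:, :, ::-1]
b=cv2.resize(D['top']['p'][110:270,345:495],None,fx=4,fy=3.75,interpolation=2)[:,:,::-1]
cv2.imwrite('pics/cropA.png',a); cv2.imwrite('pics/cropB.png',b)
# top-height map
w=W['top']
for u,v in[(390,180),(375,205),(415,205),(394,193),(446,210),(405,165),(425,235),(460,160)]: print(u,v,w[v,u].round(4))
```

```text
top 243 187 [0.5852 0.2264 0.0359]
top 243 213 [0.5175 0.2254 0.0347]
top 242 240 [0.4475 0.2245 0.0483]
side 262 278 [0.5808 0.2366 0.0334]
side 290 286 [0.5169 0.2247 0.0329]
side 318 293 [0.4489 0.2254 0.0473]
390 180 [ 0.557  -0.1226  0.1897]
375 205 [ 0.5022 -0.0866  0.1927]
415 205 [ 0.5005 -0.1725  0.1904]
394 193 [ 0.5363 -0.138   0.1496]
446 210 [ 0.4839 -0.2285  0.2169]
405 165 [ 0.5743 -0.1439  0.2447]
425 235 [ 0.4382 -0.196   0.1653]
460 160 [ 0.5981 -0.2783  0.1902]
```

View pics/cropA.png

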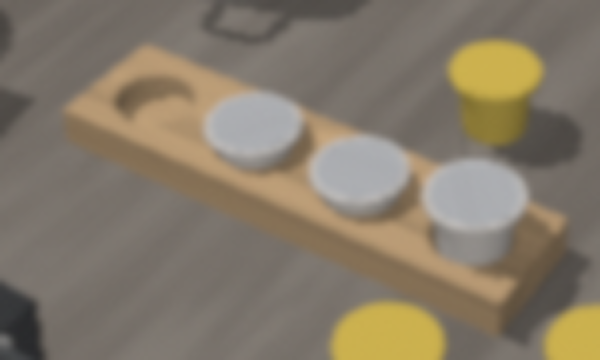

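View pics/cropB.png

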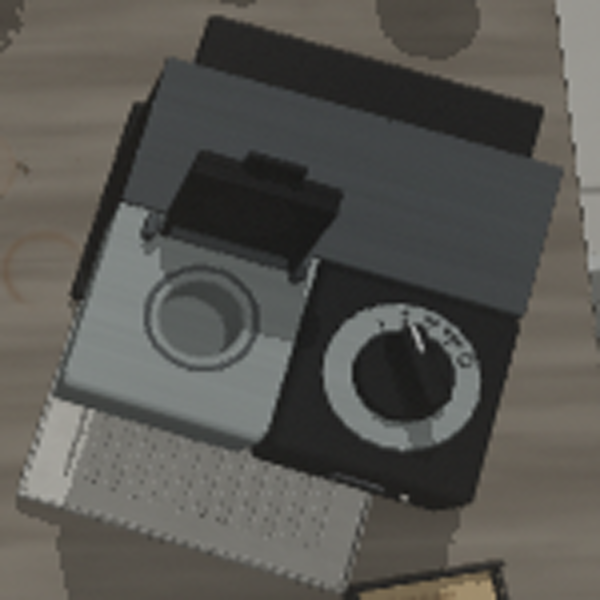

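The crop confirms it. The rightmost white capsule, side (318,297) / top (242,240), is the tall one: its top measures 48 mm and the other two about 35 mm. In the machine crop, the chamber is at about (201,318), the dial ring centre at about (402,376) and the open lid at about (255,205).

Run:
```python
from h import *
T=np.load('pics/top0.npz');S=np.load('pics/side0.npz');w=cloud('top',T['d']);ws=cloud('side',S['d'])
f=lambda x,y:(345+(x+.5)/4-.5,110+(y+.5)/3.75-.5)
P=lambda x,y,z:world('top',*f(x,y),z)
ch=P(201,318,.19);print('chamber',ch)
for z in(.19,.201):print('dialring',P(402,376,z))
for a,b in[((165,58),(562,168)),((152,225),(296,270)),((62,390),(250,445))]:
    v=P(*a,.19)-P(*b,.19);print('y dir yaw',np.degrees(np.arctan2(-v[0],v[1])),P(*a,.19),P(*b,.19))
# white caps segmentation
p=T['p'].astype(int);m=((p.max(2)-p.min(2)<25)&(p.min(2)>120)).astype(np.uint8)
m[:150]=0;m[260:]=0;m[:,:228]=0;m[:,262:]=0
n,l,st,c=cv2.connectedComponentsWithStats(m)
for i in range(1,n):
    if st[i,4]>50:
        z=.048 if c[i][1]>230 else .034;print(c[i],st[i],world('top',*c[i],z))
# side too
p=S['p'].astype(int);
# high points over machine (lid)
for nm,W in(('top',w),('side',ws)):
    q=W.reshape(-1,3);k=(q[:,2]>.205)&(q[:,2]<.32)&(q[:,0]>.52)&(q[:,0]<.66)&(q[:,1]>-.23)&(q[:,1]<-.05);q=q[k]
    print(nm,len(q),q.min(0),q.max(0)); 
    for z in np.arange(.205,.30,.01):
        s=q[abs(q[:,2]-z)<.005]; 
        if len(s):print(z,len(s),s.mean(0).round(4),s[:,0].min().round(3),s[:,0].max().round(3))
    q=W.reshape(-1,3);k=(q[:,2]>.222)&(q[:,2]<.236)&(q[:,0]>.42)&(q[:,0]<.55)&(q[:,1]>-.29)&(q[:,1]<-.18);q=q[k];print('bar',len(q),q.mean(0),q[:,2].max())
    if len(q)>4: u,s,v=np.linalg.svd(q[:,:2]-q[:,:2].mean(0));print(v[0],s)
```

```text
chamber [ 0.52473539 -0.13107585  0.19      ]
dialring [ 0.48841352 -0.23598161  0.19      ]
dialring [ 0.48666686 -0.23218649  0.201     ]
y dir yaw -19.08748865002399 [ 0.68332594 -0.12118397  0.19      ] [ 0.60948244 -0.33458199  0.19      ]
y dir yaw -20.700452381074903 [ 0.58062992 -0.10794448  0.19      ] [ 0.55178489 -0.1842788   0.19      ]
y dir yaw -19.03440083421967 [ 0.48472586 -0.05433661  0.19      ] [ 0.45094705 -0.1522464   0.19      ]
[242.87414966 187.33673469] [234 178  19  20 294] [0.58487456 0.22667501 0.034     ]
[242.52090032 213.49839228] [233 204  20  20 311] [0.51636324 0.22672455 0.034     ]
[242.         239.91940299] [232 230  21  21 335] [0.44772661 0.2245233  0.048     ]
top 882 [ 0.54499106 -0.18745371  0.20505254] [ 0.59767636 -0.10339757  0.28921454]
0.205 35 [ 0.5652 -0.1468  0.2071] 0.545 0.582
0.215 88 [ 0.5653 -0.1487  0.2147] 0.547 0.583
0.225 92 [ 0.5684 -0.1459  0.2249] 0.55 0.585
0.23500000000000001 96 [ 0.5705 -0.1469  0.2353] 0.552 0.586
0.24500000000000002 106 [ 0.5725 -0.1478  0.2453] 0.554 0.589
0.255 98 [ 0.5742 -0.1496  0.2549] 0.556 0
[... 236 characters left out ...]
-0.25940118] [0.17124748 0.05020348]
side 772 [ 0.54757501 -0.18534979  0.20521541] [ 0.59605886 -0.10810934  0.28643072]
0.205 49 [ 0.5656 -0.1469  0.2075] 0.548 0.583
0.215 93 [ 0.5671 -0.145   0.2151] 0.548 0.585
0.225 102 [ 0.5687 -0.1462  0.2248] 0.55 0.589
0.23500000000000001 107 [ 0.5716 -0.1451  0.2351] 0.552 0.59
0.24500000000000002 96 [ 0.5728 -0.1482  0.2451] 0.553 0.591
0.255 109 [ 0.5753 -0.1475  0.255 ] 0.555 0.596
0.265 98 [ 0.5775 -0.1485  0.2647] 0.556 0.595
0.275 92 [ 0.5782 -0.1466  0.2752] 0.56 0.596
0.28500000000000003 26 [ 0.5854 -0.1487  0.2831] 0.58 0.591
bar 81 [ 0.48643664 -0.23091318  0.22740523] 0.23217164913848362
[-0.96257749 -0.27100661] [0.12148387 0.03099844]
```

Run:
```python
from h import *
s=bot.observe();print(s['tool_pos'],np.round(s['tcp_rot'],3),s['finger_gap'],s['joint_positions'])
for n in('top','side'):
    d=np.load(f'pics/{n}0.npz')['d'];w=cloud(n,d);c=bot.get_calibration(n)
    v,u=np.mgrid[:400,:640];X=np.array([world(n,a,b,.19) for a,b in zip(u.ravel(),v.ravel())]).reshape(400,640,3)
    for th in(.182,.185):
        m=(np.hypot(X[...,0]-.5242,X[...,1]+.1303)<.033)&(w[...,2]<th)&(d>0)
        nn,l,st,ce=cv2.connectedComponentsWithStats(m.astype(np.uint8));i=1+st[1:,4].argmax();q=X[l==i]
        print(n,th,len(q),q.mean(0),(q.max(0)+q.min(0))/2,np.ptp(q,axis=0))
for u,v in[(203,247),(222,281),(266,276),(283,220)]:print(world('top',u,v,.04))
p=np.load('pics/top0.npz')['p'];o=p[180:240,415:480]
cv2.imwrite('pics/dial0.png',cv2.resize(o,None,fx=9,fy=9,interpolation=2)[:,:,::-1])
```

```text
[ 0.21053448 -0.56119415  0.23054513] [[ 0.936  0.351 -0.   ]
 [ 0.351 -0.936  0.002]
 [ 0.    -0.002 -1.   ]] 0.08563020825250771 [-7.60366085e+01  2.05929520e+01  8.65929983e+01 -6.43053230e-04
  7.29085547e+01 -6.59695869e+00]Traceback (most recent call last):
  File "<stdin>", line 5, in <module>
  File "h.py", line 6, in world
    c=bot.get_calibration(n);K,R,t=map(np.array,(c['intrinsics'],c['R'],c['t']))
ValueError: time passes only in moves, steps and waits
```

Run:
```python
import re
s=open('h.py').read()
s=s.replace("def shot","CAL={}\ndef cal(n):\n    if n not in CAL: CAL[n]=bot.get_calibration(n)\n    return CAL[n]\ndef shot",1)
s=s.replace("c=bot.get_calibration(n);","c=cal(n);")
open('h.py','w').write(s)
```

Run:
```python
from h import *
for n in('top','side'):
    d=np.load(f'pics/{n}0.npz')['d'];w=cloud(n,d)
    C=-np.array(cal(n)['R']).T@cal(n)['t']; r=w-C; X=C+r*((.19-C[2])/r[...,2])[...,None]
    for th in(.182,.185):
        m=(np.hypot(X[...,0]-.5242,X[...,1]+.1303)<.033)&(w[...,2]<th)&(d>0)
        nn,l,st,ce=cv2.connectedComponentsWithStats(m.astype(np.uint8));i=1+st[1:,4].argmax();q=X[l==i]
        print(n,th,len(q),q.mean(0),(q.max(0)+q.min(0))/2,np.ptp(q,axis=0))
for u,v in[(203,247),(222,281),(266,276),(283,220)]:print(world('top',u,v,.04))
p=np.load('pics/top0.npz')['p'];o=p[180:240,415:480]
cv2.imwrite('pics/dial0.png',cv2.resize(o,None,fx=9,fy=9,interpolation=2)[:,:,::-1])
```

```text
top 0.182 304 [ 0.52385182 -0.13001675  0.19      ] [ 0.52363062 -0.13020648  0.19      ] [0.03997066 0.04140762 0.        ]
top 0.185 316 [ 0.52430508 -0.13042836  0.19      ] [ 0.52468667 -0.13028246  0.19      ] [0.04208275 0.04155958 0.        ]
side 0.182 62 [ 0.52016213 -0.12199436  0.19      ] [ 0.5192612  -0.12318003  0.19      ] [0.0368353  0.03111169 0.        ]
side 0.185 78 [ 0.52118924 -0.12455769  0.19      ] [ 0.52102476 -0.12521768  0.19      ] [0.04036243 0.03518699 0.        ]
[0.43310259 0.3233269  0.04      ]
[0.34894806 0.27388945 0.04      ]
[0.35852056 0.16584215 0.04      ]
[0.4962928  0.12295466 0.04      ]<stdin>:4: RuntimeWarning: divide by zero encountered in divide
<stdin>:4: RuntimeWarning: invalid value encountered in multiply
```

View pics/dial0.png

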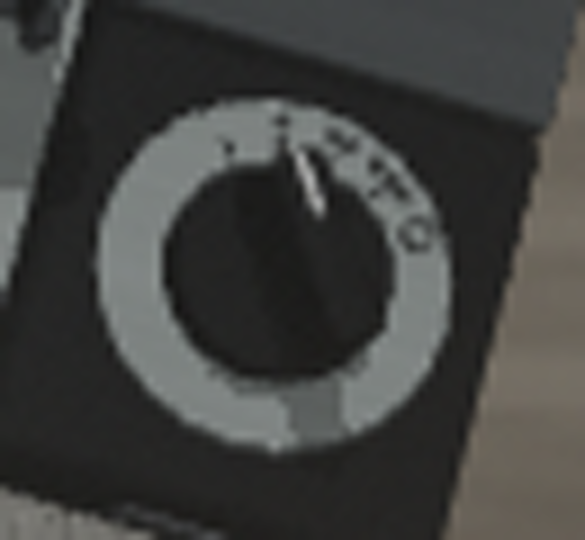

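The chamber centre is about (0.524,-0.130) and the machine yaw about -19°. In the dial crop, the rest dot is at (228,150) and the pointer lines up with it. The pips follow at (283,122), (340,143) and (385,180), and the rinse ring at (415,237). Now I'll move to the capsule.

The manual's scale: shifts go in shares of 62.5 mm and turns go in shares of 180 degrees. Converting my numbers, -0.05 m is -0.8, 0.032 m is 0.512, 9.8 degrees / 180 = 0.0544.

Emit:
shift_gripper:
  offsets:
    - [[0.066,0,0,-0.8,0.0544],[0.066,0,0,-0.8,0.0544],[0.066,0.512,-0.688,0,0],[0.066,0.512,-0.688,0,0],[0.066,0.512,-0.688,0,0],[0.066,0.512,-0.688,0,0],[0.066,0.512,-0.688,0,0],[0.066,0.512,-0.688,0,0]]
  grip_n: 40

```text
time_s: 1.1
tool_pos: [0.3989, -0.2989, 0.331]
tcp_rot: [[1.0, 0.017, -0.0], [0.017, -1.0, 0.0], [-0.0, -0.0, -1.0]]
contact_force: [-0.2, 0.3, -0.2]
finger_gap: 0.0661
finger_force: 0.0
```

In the tool's units: -0.058 m is -0.928, 0.0064 m is 0.1024.

Emit:
shift_gripper:
  offsets:
    - [[0.066,0.1024,-0.928,0,0],[0.066,0.1024,-0.928,0,0],[0.066,0.1024,-0.928,0,0],[0.066,0.1024,-0.928,0,0],[0.066,0.1024,-0.928,0,0],[0.066,0.1024,-0.928,0.32,0],[0.066,0.1024,-0.88,0.48,0],[0.066,0.1024,-0.832,0.56,0]]

```text
time_s: 2.1
tool_pos: [0.442, 0.1564, 0.2464]
tcp_rot: [[1.0, 0.017, 0.002], [0.017, -1.0, 0.0], [0.002, -0.0, -1.0]]
contact_force: [0.9, 0.1, -0.2]
finger_gap: 0.0658
finger_force: 0.0
```

Emit:
shift_gripper:
  offsets:
    - [[0.066,0.104,-0.8,0.576,0],[0.066,0,-0.272,0.8,0],[0.066,0,0,0.8,0],[0.066,0,0,0,0]]

```text
time_s: 2.6
tool_pos: [0.4435, 0.2206, 0.1077]
tcp_rot: [[1.0, 0.017, -0.009], [0.017, -1.0, -0.003], [-0.009, 0.003, -1.0]]
contact_force: [-0.2, 0.2, 0.5]
finger_gap: 0.0662
finger_force: 0.0
```

Emit:
shift_gripper:
  offsets:
    - [[0.066,0,0,0,0],[0.066,0,0,0,0]]

```text
time_s: 2.85
tool_pos: [0.449, 0.2217, 0.113]
tcp_rot: [[1.0, 0.016, 0.004], [0.016, -1.0, 0.001], [0.004, -0.001, -1.0]]
contact_force: [0.4, -0.5, -0.3]
finger_gap: 0.0656
finger_force: 0.0
```

In the tool's units: 0.03 m is 0.48, -0.0028 m is -0.0448.

Emit:
shift_gripper:
  offsets:
    - [[0.066,-0.016,-0.0448,0.48,0],[0.066,0,0,0.4,0],[0.066,0,0,0.288,0],[0.066,0,0,0.16,0],[0.066,0,0,0,0],[0.066,0,0,0,0]]

```text
time_s: 3.6
tool_pos: [0.447, 0.2245, 0.0288]
tcp_rot: [[1.0, 0.017, 0.002], [0.017, -1.0, 0.001], [0.002, -0.001, -1.0]]
contact_force: [-0.4, 0.6, 0.8]
finger_gap: 0.066
finger_force: 0.0
```

Run:
```python
from h import *
p,d=shot('side','s1');cv2.imwrite('pics/s1c.png',cv2.resize(p[230:350,230:400],None,fx=4,fy=4)[:,:,::-1])
```

```text
(no output)
```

View pics/s1c.png

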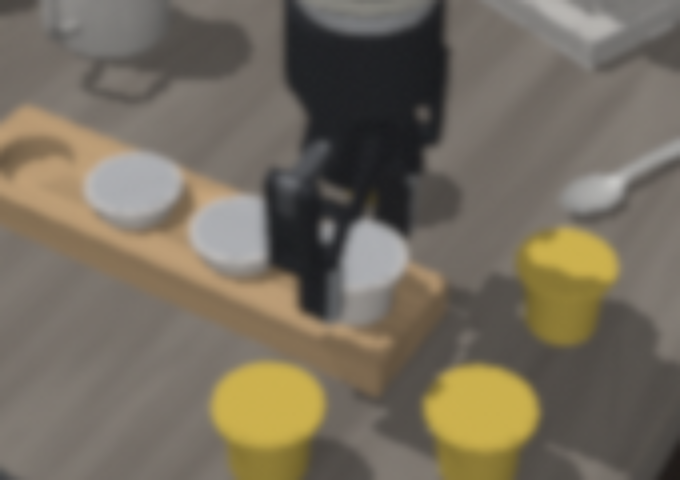

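The fingers straddle the tall capsule, at crop (360,260), and clear its neighbour. I'll raise slightly, then close.

In the tool's units: -0.003 m is -0.048.

Emit:
shift_gripper:
  offsets:
    - [[0.066,0,0,-0.048,0],[0.04,0,0,0,0],[0.04,0,0,0,0],[0.04,0,0,0,0],[0.04,0,0,0,0]]
  grip_n: 40

```text
time_s: 4.28
tool_pos: [0.4467, 0.2244, 0.0319]
tcp_rot: [[1.0, 0.017, 0.001], [0.017, -1.0, 0.0], [0.001, -0.0, -1.0]]
contact_force: [-1.9, -1.3, 10.1]
finger_gap: 0.0495
finger_force: 39.4
```

Emit:
shift_gripper:
  offsets:
    - [[0.04,0,0,-0.32,0],[0.04,0,0,-0.64,0],[0.04,0,0,-0.8,0],[0.04,0,0,-0.8,0],[0.04,0,0,-0.8,0],[0.04,0,0,-0.64,0],[0.04,0,0,0,0]]

```text
time_s: 5.15
tool_pos: [0.4482, 0.225, 0.2844]
tcp_rot: [[1.0, 0.017, 0.007], [0.017, -1.0, 0.002], [0.007, -0.002, -1.0]]
contact_force: [0.5, 0.3, -0.4]
finger_gap: 0.0494
finger_force: 41.5
```

Emit:
shift_gripper:
  offsets:
    - [[0.04,0.096,0.48,0,0],[0.04,0.144,0.736,0,0],[0.04,0.144,0.736,0,0],[0.04,0.144,0.736,0,0],[0.04,0.144,0.736,0,0],[0.04,0.144,0.736,0,0],[0.04,0.144,0.736,0,0],[0.04,0.144,0.64,0,0]]

```text
time_s: 6.15
tool_pos: [0.5202, -0.122, 0.2793]
tcp_rot: [[1.0, 0.016, -0.002], [0.016, -1.0, 0.001], [-0.002, -0.001, -1.0]]
contact_force: [0.0, -0.3, -1.0]
finger_gap: 0.0494
finger_force: 41.5
```

Emit:
shift_gripper:
  offsets:
    - [[0.04,0.0208,0.1616,0,0.0278],[0.04,0,0,0,0.0556],[0.04,0,0,0,0.0278],[0.04,0,0,0,0],[0.04,0,0,0,0],[0.04,0,0,0,0]]

```text
time_s: 6.9
tool_pos: [0.5223, -0.1305, 0.2805]
tcp_rot: [[0.946, -0.325, -0.0], [-0.325, -0.946, 0.0], [-0.0, -0.0, -1.0]]
contact_force: [0.1, -0.6, -0.3]
finger_gap: 0.0495
finger_force: 41.5
```

Run:
```python
from h import *
p,d=shot('side','s2');cv2.imwrite('pics/s2c.png',cv2.resize(p[60:220,280:450],None,fx=4,fy=3.75)[:,:,::-1])
```

```text
(no output)
```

View pics/s2c.png

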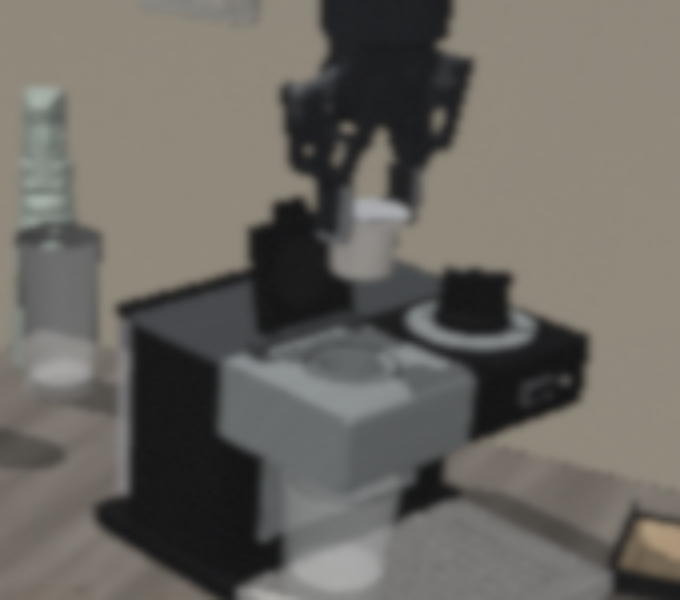

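The capsule is held upright, at crop (365,240), above the chamber mouth at (350,360). I'll measure its offset from the TCP.

Run:
```python
from h import *
S=np.load('pics/s2.npz');p=S['p'].astype(int);w=cloud('side',S['d'])
m=(p.min(2)>105)&(np.linalg.norm(w-[.522,-.13,.28],axis=2)<.05)
q=w[m];print(len(q),q.min(0),q.max(0))
k=q[q[:,2]<.288]
# cylinder fit of the body side: radius ~.020, ignoring taper
from scipy.optimize import least_squares
b=q[(q[:,2]<.285)&(q[:,2]>.258)]
r=least_squares(lambda c:np.hypot(b[:,0]-c[0],b[:,1]-c[1])-(.0185+(b[:,2]-.2565)*.0025/.036),[.522,-.13],loss='soft_l1',f_scale=.001);print('body fit',len(b),r.x)
t=q[q[:,2]>.2935];print('foil',len(t),(t.min(0)+t.max(0))/2,t.mean(0),np.ptp(t,axis=0))
c=np.load('pics/side0.npz');w0=cloud('side',c['d']);P=c['p'].astype(int)
# control: tall capsule in the tray, same fit
m=(P.min(2)>105)&(np.linalg.norm(w0-[.4477,.2245,.035],axis=2)<.04);q=w0[m];b=q[(q[:,2]<.036)&(q[:,2]>.012)&(np.ptp(P[m],axis=1)<30)]
r=least_squares(lambda c:np.hypot(b[:,0]-c[0],b[:,1]-c[1])-(.0185+(b[:,2]-.008)*.0025/.036),[.4477,.2245],loss='soft_l1',f_scale=.001);print('tray fit',len(b),r.x)
```

```text
290 [ 0.49777355 -0.15641831  0.25555441] [ 0.53963122 -0.09991365  0.31298541]
body fit 151 [ 0.52400211 -0.13229557]
foil 103 [ 0.51739553 -0.12816598  0.30324845] [ 0.51543574 -0.12818069  0.2966523 ] [0.03924397 0.05650466 0.01947392]
tray fit 121 [0.44836541 0.22394264]
```

In the tool's units: 0.03 m is 0.48, -0.0008 m is -0.0128.

Emit:
shift_gripper:
  offsets:
    - [[0.04,0,-0.0128,0.48,0],[0.04,0,0,0.4,0],[0.04,0,0,0.16,0],[0.04,0,0,0.08,0],[0.04,0,0,0,0],[0.04,0,0,0,0]]

```text
time_s: 7.7
tool_pos: [0.5233, -0.1301, 0.2117]
tcp_rot: [[0.945, -0.326, 0.001], [-0.326, -0.945, -0.0], [0.002, -0.0, -1.0]]
contact_force: [0.3, 0.3, 0.3]
finger_gap: 0.0494
finger_force: 41.5
```

Emit:
shift_gripper:
  offsets:
    - [[0.04,0,0,0.112,0],[0.04,0,0,0.096,0],[0.04,0,0,0.064,0],[0.04,0,0,0,0],[0.04,0,0,0,0]]

```text
time_s: 8.32
tool_pos: [0.5228, -0.1299, 0.1938]
tcp_rot: [[0.945, -0.326, 0.0], [-0.326, -0.945, 0.0], [-0.0, -0.0, -1.0]]
contact_force: [0.0, 0.3, 0.2]
finger_gap: 0.0498
finger_force: 41.5
```

In the tool's units: 0.001 m is 0.016.

Emit:
shift_gripper:
  offsets:
    - [[0.04,0,0,0.016,0],[0.064,0,0,0,0],[0.064,0,0,0,0],[0.064,0,0,0,0],[0.064,0,0,0,0]]

```text
time_s: 8.95
tool_pos: [0.5227, -0.1299, 0.1928]
tcp_rot: [[0.945, -0.326, -0.0], [-0.326, -0.945, 0.0], [-0.0, -0.0, -1.0]]
contact_force: [0.3, -0.2, 0.1]
finger_gap: 0.0645
finger_force: 0.0
```

Emit:
shift_gripper:
  offsets:
    - [[0.064,0,0,-0.32,0],[0.064,0,0,-0.64,0],[0.064,0,0,-0.8,0],[0.064,0,0,-0.96,0],[0.064,0,0,-0.48,0],[0.064,0,0,0,0]]

```text
time_s: 9.7
tool_pos: [0.524, -0.1304, 0.3959]
tcp_rot: [[0.945, -0.326, 0.006], [-0.326, -0.945, -0.002], [0.006, 0.0, -1.0]]
contact_force: [-0.3, 0.4, 0.1]
finger_gap: 0.0641
finger_force: 0.0
```

Run:
```python
from h import *
p,d=shot('side','s3');cv2.imwrite('pics/s3c.png',cv2.resize(p[100:190,310:430],None,fx=5,fy=5)[:,:,::-1])
w=cloud('side',d);P=p.astype(int)
m=(np.linalg.norm(w-[.5242,-.1303,.195],axis=2)<.032)&(w[...,2]>.1915)&(w[...,2]<.204)
q=w[m];print(len(q),np.median(q,0),q.min(0),q.max(0))
```

```text
149 [ 0.52219362 -0.12806517  0.1935318 ] [ 0.49733429 -0.15543384  0.19170888] [ 0.54865898 -0.10313284  0.19589092]
```

View pics/s3c.png

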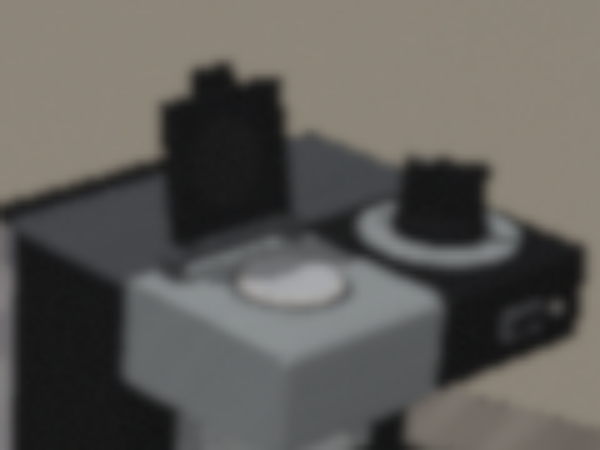

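The capsule sits home, its foil at crop (290,280) and its rim top at z≈0.194. Next is the lid: close the fingers, go behind it and push it over.

In the tool's units: 0.045 m is 0.72, 0.04 m is 0.64.

Emit:
shift_gripper:
  offsets:
    - [[0,0.64,0,0,0],[0,0.56,0,0,0],[0,0.4,0,0,0],[0,0.08,0,0.48,0],[0,0,0,0.72,0],[0,0,0,0.72,0],[0,0,0,0.48,0],[0,0,0,0,0]]
  grip_n: 60

```text
time_s: 10.75
tool_pos: [0.6188, -0.1629, 0.238]
tcp_rot: [[0.945, -0.326, -0.009], [-0.326, -0.945, 0.003], [-0.01, -0.0, -1.0]]
contact_force: [0.4, 0.4, 0.1]
finger_gap: -0.0002
finger_force: 0.0
```

Emit:
shift_gripper:
  offsets:
    - [[0,0,0,0,0],[0,-0.32,0,0,0],[0,-0.24,0,0,0],[0,-0.24,0,0,0]]

```text
time_s: 11.25
tool_pos: [0.575, -0.1479, 0.2442]
tcp_rot: [[0.945, -0.326, 0.003], [-0.326, -0.945, -0.001], [0.003, -0.0, -1.0]]
contact_force: [1.9, -0.2, 1.4]
finger_gap: -0.0001
finger_force: 0.9
```

In the tool's units: -0.018 m is -0.288, -0.017 m is -0.272.

Emit:
shift_gripper:
  offsets:
    - [[0,-0.288,0,0,0],[0,-0.272,0,0,0],[0,-0.176,0,0.168,0],[0,-0.128,0,0.208,0],[0,-0.16,0,0.192,0],[0,-0.16,0,0.048,0],[0,0,0,0,0]]

```text
time_s: 12.12
tool_pos: [0.5089, -0.1253, 0.2063]
tcp_rot: [[0.945, -0.326, 0.01], [-0.326, -0.945, -0.004], [0.01, 0.0, -1.0]]
contact_force: [5.5, -2.6, 10.9]
finger_gap: -0.0002
finger_force: 5.3
```

In the tool's units: -0.004 m is -0.064, 0.002 m is 0.032.

Emit:
shift_gripper:
  offsets:
    - [[0,-0.064,0,0.016,0],[0,-0.064,0,0.032,0],[0,0,0,0.032,0],[0,0,0,0,0],[0,0,0,0,0]]

```text
time_s: 12.75
tool_pos: [0.5066, -0.1246, 0.2058]
tcp_rot: [[0.945, -0.326, 0.021], [-0.326, -0.945, -0.007], [0.022, 0.0, -1.0]]
contact_force: [7.6, -1.5, 32.9]
finger_gap: -0.0
finger_force: 16.6
```

Run:
```python
from h import *
s=bot.observe();print(s['contact_force'])
```

```text
[ 7.61491174 -1.51765833 32.93695503]
```

In the tool's units: 0.059 m is 0.944, -0.05 m is -0.8, -9.5 degrees / 180 = -0.0528.

Emit:
shift_gripper:
  offsets:
    - [[0,0,0,-0.48,0],[0,0,0,-0.8,0],[0.05,0.144,0.8,-0.32,0],[0.05,0.152,0.944,0,0],[0.05,0,0,0,-0.0528],[0.05,0,0,0,-0.0528],[0.05,0,0,0,-0.0528],[0.05,0,0,0,-0.0528]]

```text
time_s: 13.75
tool_pos: [0.4784, -0.2299, 0.2979]
tcp_rot: [[0.944, 0.33, -0.002], [0.33, -0.944, 0.001], [-0.001, -0.002, -1.0]]
contact_force: [-0.0, -0.6, 0.1]
finger_gap: 0.05
finger_force: 0.0
```

Emit:
shift_gripper:
  offsets:
    - [[0.05,0,0,0,0],[0.05,0,0,0,0]]

```text
time_s: 14.0
tool_pos: [0.4788, -0.2299, 0.2986]
tcp_rot: [[0.947, 0.322, -0.001], [0.322, -0.947, 0.001], [-0.001, -0.001, -1.0]]
contact_force: [0.7, -0.4, -0.4]
finger_gap: 0.0498
finger_force: 0.0
```

Run:
```python
from h import *
p,d=shot('side','s4');o=cv2.resize(p[60:190,310:450],None,fx=4.2,fy=4.2)[:,:,::-1];cv2.imwrite('pics/s4c.png',o)
w=cloud('side',d);q=w.reshape(-1,3);X=(q[:,:2]-[.5242,-.1303])@np.array([[.9455,.327],[-.3256,.9455]])
k=(abs(X[:,1])<.03)&(X[:,0]>-.045)&(X[:,0]<.035)&(q[:,2]>.185)&(q[:,2]<.24)
c=np.polyfit(X[k,0],q[k,2],1);print(k.sum(),np.median(q[k,2]),c)
k=(q[:,2]>.215)&(q[:,2]<.236)&(np.hypot(q[:,0]-.4876,q[:,1]+.2336)<.035);b=q[k];print('bar',len(b),b.mean(0),b.max(0),b.min(0))
```

```text
409 0.20603262771508513 [0.15588973 0.20521504]
bar 128 [ 0.48641699 -0.23000903  0.22421756] [ 0.51031025 -0.22053852  0.23209007] [ 0.46422675 -0.24329075  0.21515782]
```

View pics/s4c.png

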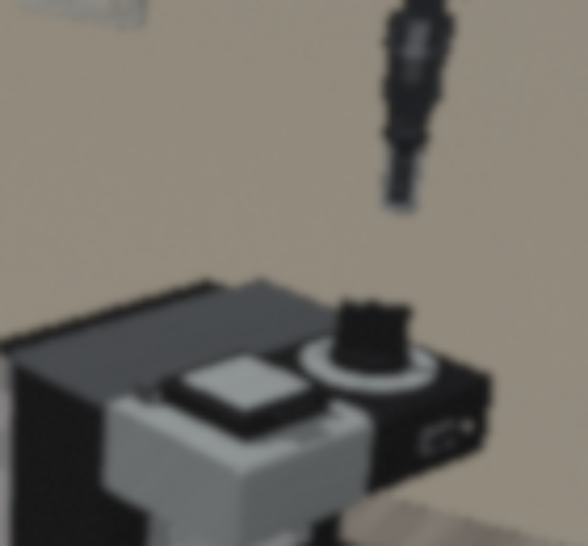

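The lid looks shut, with its top face at crop (245,385) level over the chamber, and the dial bar at (375,335) is clear. I'll check the lid's tilt with a robust fit.

Run:
```python
from h import *
S=np.load('pics/s4.npz');w=cloud('side',S['d']);q=w.reshape(-1,3);X=(q[:,:2]-[.5242,-.1303])@np.array([[.9455,.327],[-.3256,.9455]])
k=(abs(X[:,1])<.028)&(X[:,0]>-.03)&(X[:,0]<.03)&(q[:,2]>.2)&(q[:,2]<.215)
for lo in(-.03,-.02,-.01,0,.01,.02):
    j=k&(X[:,0]>=lo)&(X[:,0]<lo+.01);print(lo,j.sum(),np.median(q[j,2]).round(4))
```

```text
-0.03 49 0.2061
-0.02 39 0.2068
-0.01 35 0.207
0 37 0.2068
0.01 37 0.207
0.02 30 0.2067
```

The lid is level at 206–207 mm, so it is shut. Next I'll grip the dial.

In the tool's units: 0.04 m is 0.64, 0.0072 m is 0.1152.

Emit:
shift_gripper:
  offsets:
    - [[0.05,0.1152,0.0944,0,0],[0.05,0,0,0.64,0],[0.05,0,0,0.48,0],[0.05,0,0,0.24,0],[0.05,0,0,0.08,0],[0.05,0,0,0.016,0],[0.05,0,0,0,0],[0.05,0,0,0,0]]

```text
time_s: 15.05
tool_pos: [0.4883, -0.2337, 0.2092]
tcp_rot: [[0.946, 0.325, 0.001], [0.325, -0.946, -0.001], [0.001, 0.001, -1.0]]
contact_force: [0.5, -0.6, 0.3]
finger_gap: 0.0496
finger_force: 0.0
```

Emit:
shift_gripper:
  offsets:
    - [[0.03,0,0,0,0],[0,0,0,0,0],[0,0,0,0,0],[0,0,0,0,0],[0,0,0,0,0]]
  grip_n: 60

```text
time_s: 15.68
tool_pos: [0.4883, -0.2344, 0.2088]
tcp_rot: [[0.946, 0.324, 0.001], [0.324, -0.946, -0.002], [0.001, 0.002, -1.0]]
contact_force: [-0.3, -5.0, 3.8]
finger_gap: 0.0124
finger_force: 58.6
```

In the tool's units: 0.0006 m is 0.0096, 8 degrees / 180 = 0.0444.

Emit:
shift_gripper:
  offsets:
    - [[0,0,0.0096,0,0],[0,0,0,0,0.0444],[0,0,0,0,0.0444],[0,0,0,0,0.0444],[0,0,0,0,0],[0,0,0,0,0]]
  grip_n: 100

```text
time_s: 16.42
tool_pos: [0.4883, -0.2344, 0.2089]
tcp_rot: [[0.996, -0.086, 0.001], [-0.086, -0.996, -0.001], [0.001, 0.001, -1.0]]
contact_force: [-0.9, -3.1, 5.9]
finger_gap: 0.0107
finger_force: 97.1
```

Run:
```python
from h import *
s=bot.observe();print(s['moment'])
```

```text
[-0.54906748  0.11486383  0.08326653]
```

The manual's scale: shifts go in shares of 62.5 mm and turns go in shares of 180 degrees. Converting my numbers, 8 degrees / 180 = 0.0444.

Emit:
shift_gripper:
  offsets:
    - [[0,0,0,0,0.0444],[0,0,0,0,0.0444],[0,0,0,0,0.0444],[0,0,0,0,0.0444],[0,0,0,0,0.0444],[0,0,0,0,0.0278],[0,0,0,0,0],[0,0,0,0,0]]

```text
time_s: 17.42
tool_pos: [0.4884, -0.2345, 0.2089]
tcp_rot: [[0.643, -0.766, 0.001], [-0.766, -0.643, -0.001], [0.001, 0.0, -1.0]]
contact_force: [-0.1, -3.9, 4.9]
finger_gap: 0.0109
finger_force: 97.0
```

Run:
```python
from h import *
s=bot.observe();print(s['moment'],s['joint_positions'])
p,d=shot('top','t5');print()
p2,d2=shot('side','s5')
a=cv2.resize(p[170:245,405:485],None,fx=7,fy=7)[:,:,::-1]
b=cv2.resize(p2[110:180,360:440],None,fx=6,fy=8)[:,:,::-1]
a=cv2.resize(a,(400,560));b=cv2.resize(b,(400,560));cv2.imwrite('pics/t5c.png',np.hstack([a,b]))
```

```text
[-0.6068036   0.09680444  0.13806186] [-3.29281322e+01  1.70227026e+01  9.54133440e+01 -3.97687206e-02
  6.74867328e+01  1.07043040e+02]
```

View pics/t5c.png

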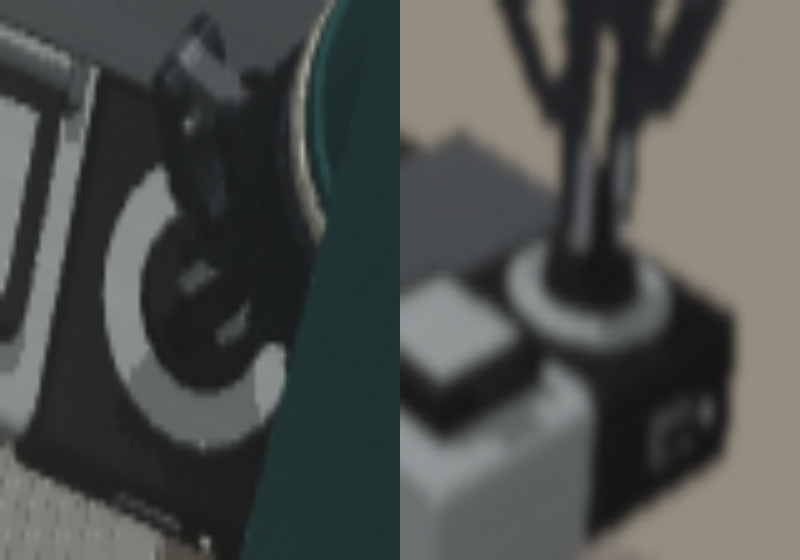

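In the picture, the fingers grip the bar at left (215,300) / right (590,240), and the lid stays shut. The tool yaw is -50° and the three-pip mark is at about -50°. The reaction torque is 0.138 N m against 0.14 expected at 1.2 rad. I'll hold, then hand in.

Emit:
shift_gripper:
  offsets:
    - [[0,0,0,0,0],[0,0,0,0,0],[0,0,0,0,0],[0,0,0,0,0],[0,0,0,0,0],[0,0,0,0,0]]

```text
time_s: 18.27
tool_pos: [0.4884, -0.2345, 0.2089]
tcp_rot: [[0.643, -0.765, 0.001], [-0.765, -0.643, -0.001], [0.001, 0.0, -1.0]]
contact_force: [-1.8, -2.7, 5.2]
finger_gap: 0.011
finger_force: 97.0
```

```bash
python3 -c "
from h import *
s=bot.observe();print(s['moment'],s['tcp_rot']);print(bot.close_job())"
```

```text
[-0.63058267  0.08868319  0.1017706 ] [[ 6.43438163e-01 -7.65497731e-01  7.43959691e-04]
 [-7.65496691e-01 -6.43438541e-01 -1.28833890e-03]
 [ 1.46491284e-03  2.59467735e-04 -9.99998893e-01]]
the job is handed in; nothing more can be done
None
```

I handed the job in at about 18 s with the tall capsule home in the chamber, the lid shut and the fingers still gripping the dial at the third mark (about 1.2 rad, judged from tool angle and torque); no verdict was returned.

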